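# Shut the galley locker and press its locking cap home

### The arm

A 6-joint arm with a two-finger parallel gripper is mounted at the origin on the work surface. World frame = base frame: x ahead of the robot, y to its left, z up, the work surface at z = 0. Lengths are in m, angles in rad, forces in N, time in s.
With the tool pointing down it reaches from about 0.25 to 0.725 m from the base axis. Payload 4 kg.
Tool frame: the origin (TCP) lies at the very end of the fingers, on their centre line; the grasp point (between the pads) lies 19 mm behind it; x points along the fingers, z is the direction in which the jaws open and shut, and the axes are right-handed (so a half turn about x gives the same grasp; the last joint's range is limited). The gripper opens to 85 mm and grips with 20 to 120 N. Pads are 22 mm wide; open, the fingers measure 114 mm over their backs; the gripper's body (76 mm by 85 mm) begins 54 mm behind the grasp point. The pads swing forward as they close: fully open they stand 13 mm farther back than shut.
Start: joints at [1.164, 0.241, 0.005, 1.335, 0, 1.571], TCP at [0.198, 0.459, 0.231] pointing down, gripper open.
Joint ranges: [-2.72, 2.72], [-1.05, 1.87], [-1.09, 1.28], [-1.99, 2.15], [-1.42, 1.44], [-3.14, 3.14]. Speed limits (rad/s): [2.79, 2.79, 3.14, 3.14, 3.14, 3.14].

### API

Orientations are given as a unit quaternion [x, y, z, w].
In Python, from workcell import bot gives the robot as it stands.
- The arm moves only by the tool apply_moves, never from a script. Its argument "targets" is one flat list of numbers, 7 for each row, row after row: the shift along the tool's x, y, z in units of 25 cm (1.0 is 25 cm), then the turn, a rotation vector about the tool's x, y, z in units of 0.5 rad (1.0 is 0.5 rad), then the opening, from 0 (shut) to 1 (fully open). In form: [tx, ty, tz, wx, wy, wz, claw, tx, ty, tz, wx, wy, wz, claw, ...]. A call has 1 to 12 rows; each row is the pose to reach, as a shift and turn from the pose commanded when the call began, along the tool's axes at that moment; what a row does not reach only later rows make up. A row lasts 1/12 s, in which the tool goes at most 41.7 mm and 7.16 degrees, less where a joint would pass 70% of its speed; a pose out of reach is approached as far as the arm can. A call with a number of a shift or a turn outside -1 to 1 is refused whole. A call with a gripper value outside its range is refused whole. The fingers move at their own pace and stop on an object; the grip force is fixed at half the most. Time passes only in rows, so rows that repeat a pose let the fingers close. It gives the time, the measured TCP pose, the force and the opening at its end, in the units of the state.
- bot.get_obs(): the state, without advancing time (a new reading comes with each control period).
- bot.camera(name): name is "side" or "top" or "wrist"; returns (picture, depth): 384x512x3 uint8, red, green, blue; 384x512 float32, m along the optical axis (not along the pixel's ray), 0 where there is no reading.
- bot.camera_params(name): a dict with "fx", "fy", "cx", "cy" (pixels), "T" (4x4, takes a point from camera to world coordinates); the wrist camera has in their place "tool_from_camera" (4x4, takes a point from camera to tool coordinates, whose origin is the TCP and whose axes are the tool frame's). Camera axes: x right, y up, looking along -z (the intrinsics and any distortion apply to the point x, -y, -z); pixel columns grow to the right and rows downward; lengths in m; the calibration is good to about 2 mm. The wrist camera is an equidistant fisheye: a pixel r from the principal point sees the ray r / f radians off the axis. A picture is of the moment at which its call begins: read the wrist's pose just before it. camera_params takes no time and is no camera call.
- bot.job_done(): hands the job in, once; it reports no verdict.
The state is a dict: "clock": time; "joint_pos": joint angles; "joint_vel": joint speeds; "tau": joint torques, N m; "eef_pos": TCP position; "tool_rot": TCP orientation; "ft_force": force on the tool from outside, world axes, zero at the start; "ft_torque": the same for the moment, N m; "grip_width": finger opening in m.
Only numpy, scipy, OpenCV 4.12 (cv2) and the standard library are available. Lean on these libraries where they do the work, as an engineer would, in place of code of your own. Each camera call takes 0.05 s, during which the arm holds its last target.

### The job

Get the galley locker ready for sea: swing its drop-down flap up until it is fully shut, so that the forked hasp straddles the stud on the locker's top, then pick up the round snap cap from the counter and press it, mouth down, onto that stud until it clicks and sits fully home. Keep pressing the cap down firmly after the click and finish like that, your fingers still pushing it onto the stud; do not let go. Leave the mug, the jar and the bowl where they stand.

Things in the scene. Friction and masses are not known exactly. Their poses are not given: they have to be found in the camera images.
- locker: small drop-front galley locker of light wood, fixed to the counter, 200 mm deep (its x) x 280 wide (y) x 180 high; origin at the centre of its underside, on the counter; its x axis points from the open front (x = -100 mm, towards the robot) to the back; only the stud stands on its top
- flap (a joint): angle of the locker's front flap (rad): 0 = upright, fully shut (end stop), growing as its top swings out towards the robot and down, to 1.5; starts at 0.45 to 0.95. A friction hinge holds it anywhere; 0.4 to 0.7 N m raises it; no latch. A board 276 mm wide, 158 mm from hinge to top edge, 12 mm thick outwards, 0.35 kg. Push its outer face near the top edge to shut it
- flap_hinge (a point): centre of the flap's hinge line: on the locker's front face (locker x = -100 mm, y = 0), 20 mm above the counter; the line runs along the locker's y axis
- flap_top (a point): middle of the flap's top edge, at the outer (robot-side) corner: 158 mm from the hinge along the flap, 12 mm out from its inner face; moves with the flap. Here in mid-width sits a 44 mm wide, 3 mm thick steel hasp; its two prongs reach 65 mm inwards from the flap's inner face, its top 6.5 mm above the edge, and its front leg covers 3 mm of the outer face
- stud: upright steel snap stud on the locker's top, mid-width, 45 mm behind the front; origin at its foot, 180 mm above the counter, z up. Collar 26 mm across and 6 mm high, then a neck and a ball-like head 21 mm across of four sprung cheeks, top 24.6 mm above the foot. With the flap shut the hasp's prongs lie either side of the collar, below its upper face
- stud_seat (a point): centre of the collar's upper face, on which the cap's rim sits when it is home; 6 mm above the stud's foot, 186 mm above the counter
- cap_center (a point): centre (half-way up) of the loose dark grey plastic snap cap, a ribbed round knob 40 mm in diameter and 28 mm high, 40 g, standing on the counter on its mouth; z up along its axis. When it is home on the stud this point is 14 mm above stud_seat
- cap: the same snap cap; origin at the centre of its underside, which has a 16 mm hole into a cavity 22 mm deep for the stud's head. Its rim meets the head 16 mm above the seat; pushing on takes up to roughly 15 N, the force drops sharply with the click some 6 mm above the seat, then the collar stops it. Firm final pressing is 10 to 20 N
- mug: bystander: white mug, 76 mm in diameter, 85 mm high; origin at the centre of its underside. The mug and the cap stand on opposite sides of the locker's front, and may change places
- jar: bystander: glass jar with a steel cap, 70 mm in diameter, 100 mm high; origin at the centre of its underside
- bowl: bystander: white bowl, 130 mm in diameter, 50 mm high; origin at the centre of its underside
Mind the look-alikes: they are no part of the job. Of the things that look like the cap, the smallest one is meant.

How it is judged:
On the way, in this order (a step that is already met when the one before it is completed fails the run):
1. the flap is pushed up and shut while the cap is still off the stud (value of joint flap below 0.06 rad and distance between cap_center and stud_seat above 0.04 m), for 0.2 s.
2. the cap is snapped home on the stud (value of joint flap below 0.06 rad and horizontal distance between cap_center and stud_seat below 0.003 m and z of cap_center in the frame of stud_seat below 0.0165 m), for 0.2 s.
At the end, for the whole second after the job is handed in: The flap is shut (within 0.06 rad), the cap sits home on the stud (centre within 3 mm of the stud's axis, rim within 2.5 mm of the collar, upright within 0.1 rad), and through the last second the fingers are on it and press it onto the stud with more than 5 N (all of step 2 and z of cap_center in the frame of stud_seat above 0.011 m and angle between cap_center's own z axis and vertical below 0.1 rad and contact force between cap and stud above 5 N and contact force between the fingers and cap above 2 N); the arm keeps its last pose, push and grip.
It fails at once if the mug is pushed about or tipped (distance of mug from where it was at the start of the episode above 0.03 m or angle between mug's own z axis and vertical above 0.5 rad).
It fails at once if the jar is pushed about or tipped (distance of jar from where it was at the start of the episode above 0.03 m or angle between jar's own z axis and vertical above 0.5 rad).
It fails at once if the bowl is pushed about or tipped (distance of bowl from where it was at the start of the episode above 0.03 m or angle between bowl's own z axis and vertical above 0.5 rad).
It also fails if it takes over 58 s, if anything falls off the work surface, if the arm or the gripper's body presses on something with over 40 N, if the wrist force passes 120 N, or if a joint passes its speed limit or range.

## Working session

There is one attempt and no reset: what is moved stays moved. The work goes in short steps, Python scripts to look and compute and a tool call to move; the robot and the scene stay as the last step left them, time stands still between calls to the robot, and variables do not carry over. Pictures are saved under pics/ and viewed, and the job is handed in when it is done.

Besides the shell and the picture viewer there is one more tool, called as a command line: name --argument value ..., lists and objects as JSON in quotes. apply_moves: Moves the arm, as the interface text tells. Its arguments: {"type":"object","properties":{"targets":{"type":"array"}},"required":["targets"]}

```bash
mkdir -p pics; ls; cat > h.py <<'E'
import numpy as np,cv2
from workcell import bot
from scipy.spatial.transform import Rotation as R
def save(n,im): cv2.imwrite('pics/'+n+'.png',im[:,:,::-1])
def pts(cam,d):
    p=bot.camera_params(cam);v,u=np.mgrid[0:384,0:512]
    X=np.stack([(u-p['cx'])/p['fx']*d,-(v-p['cy'])/p['fy']*d,-d,np.ones_like(d)],-1)
    return (X@np.array(p['T']).T)[...,:3]
E
python3 - <<'E'
from h import *
o=bot.get_obs();print(o)
for c in('top','side','wrist'):
    im,d=bot.camera(c);save(c+'0',im);np.savez('/tmp/'+c+'0.npz',im=im,d=d)
    p=bot.camera_params(c);print(c,p)
E
```

```text
pics
{'clock': 0.0, 'joint_pos': array([1.16400041e+00, 2.41420019e-01, 3.73443404e-03, 1.33518679e+00,
       1.49794270e-05, 1.57084076e+00]), 'joint_vel': array([ 7.04291085e-05,  2.00353365e-04,  6.87576942e-04,  7.50394734e-04,
       -1.43586475e-03,  2.16353709e-03]), 'tau': array([-1.95338739e-04, -3.72320831e+01,  2.52406561e+01,  1.71392545e-02,
       -1.91617960e-04,  8.25972357e-07]), 'eef_pos': array([0.19758403, 0.45862704, 0.23041333]), 'tool_rot': array([-0.38907945,  0.5913165 ,  0.38828132,  0.59008439]), 'ft_force': array([ 0.35889251, -0.68393938,  1.28910062]), 'ft_torque': array([-0.02432877, -0.00171677, -0.0039377 ]), 'grip_width': 0.08555564974364371}
top {'fx': 468.0536534150989, 'fy': 468.0536534150989, 'cx': 263.0016092863046, 'cy': 189.7068440016203, 'T': array([[-0.00951013,  0.9984372 , -0.05507004,  0.48099165],
       [-0.9999464 , -0.00927013,  0.00461185,  0.00327758],
       [ 0.00409414,  0.05511095,  0.99847184,  1.34727316],
       [ 0.        ,  0.        ,  0.        ,  1.        ]])}
side {'fx': 362.8672308592457, 'fy': 362.8672308592457, 'cx': 263.24519531191044, 'cy': 180.8013012933464, 'T': array([[ 0.55784264, -0.79024403,  0.25362562,  0.85791884],
       [ 0.8299103 ,  0.52827014, -0.17938659, -0.18684795],
       [ 0.00777634,  0.310556  ,  0.95052328,  1.23476355],
       [ 0.        ,  0.        ,  0.        ,  1.        ]])}
wrist {'fx': 297.3186396354542, 'fy': 297.3186396354542, 'cx': 259.6985173235289, 'cy': 190.85096454580636, 'tool_from_camera': array([[ 7.74297985e-04,  2.95087081e-01, -9.55470049e-01,
        -1.41373021e-01],
       [-2.24675963e-04,  9.55470363e-01,  2.95086996e-01,
         7.58581771e-02],
       [ 9.99999675e-01, -1.38141129e-05,  8.06117751e-04,
         1.10433840e-04],
       [ 0.00000000e+00,  0.00000000e+00,  0.00000000e+00,
         1.00000000e+00]])}
```

View pics/top0.png

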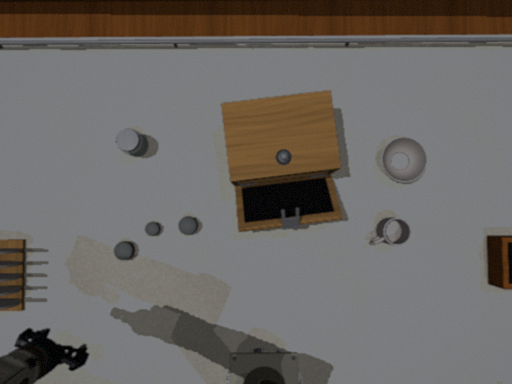

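View pics/side0.png

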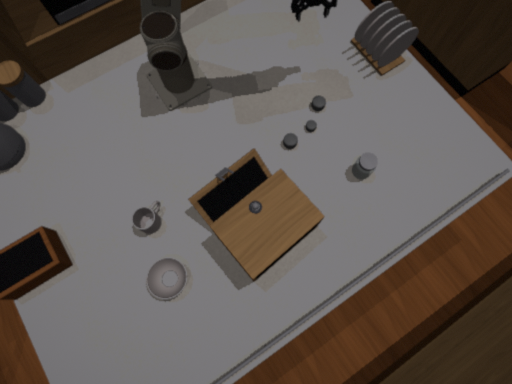

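View pics/wrist0.png

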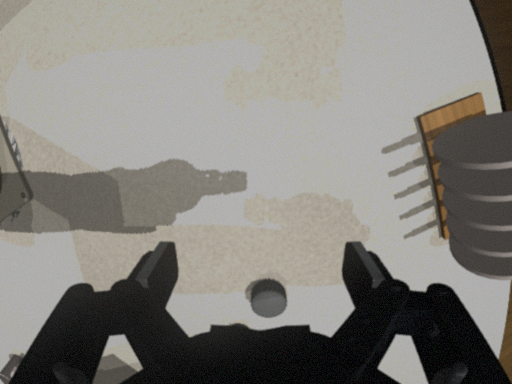

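Top view: locker at about (282,138), stud at (284,157), hasp at (290,217), mug at (392,231), bowl at (404,160), jar at (131,142). Three round dark objects could be the cap: (153,229), (188,226) and (124,250). The one at (153,229) looks smallest. I'll check it in a crop and by measurement.

```bash
python3 - <<'E'
from h import *
for c in('top','side'):
    z=np.load(f'/tmp/{c}0.npz');im,d=z['im'],z['d'];P=pts(c,d);np.save(f'/tmp/P{c}.npy',P)
P=np.load('/tmp/Ptop.npy');z=np.load('/tmp/top0.npz');im=z['im']
print('counter z',np.median(P[280:330,300:450,2]))
m=((P[...,2]>0.012)&(P[...,2]<.26)).astype(np.uint8)
n,l,s,cen=cv2.connectedComponentsWithStats(m)
for i in range(1,n):
    if s[i,4]<40: continue
    q=P[l==i]; zt=np.percentile(q[:,2],95); t=q[q[:,2]>zt-.006]
    lo,hi=np.percentile(t[:,:2],[2,98],axis=0)
    print(cen[i].round(),s[i,4],'ztop %.3f'%zt,'mid',((lo+hi)/2).round(4),'size',(hi-lo).round(4))
save('crop1',cv2.resize(im[190:280,90:230],None,fx=5,fy=5,interpolation=cv2.INTER_CUBIC)*1)
save('crop2',cv2.resize(im[85:245,205:355],None,fx=3.7,fy=3.7,interpolation=cv2.INTER_CUBIC)*1)
E
```

```text
counter z 0.00035077460594912235
[255.  41.] 2299 ztop 0.045 mid [0.9787 0.0098] size [0.0118 1.392 ]
[283. 160.] 13946 ztop 0.184 mid [ 0.6823 -0.0491] size [0.1991 0.2676]
[132. 142.] 675 ztop 0.104 mid [0.6882 0.3592] size [0.0563 0.055 ]
[406. 158.] 1200 ztop 0.052 mid [ 0.6361 -0.3981] size [0.1257 0.1246]
[188. 225.] 290 ztop 0.041 mid [0.4574 0.2083] size [0.0431 0.0431]
[393. 232.] 567 ztop 0.087 mid [ 0.4355 -0.3628] size [0.071  0.0729]
[152. 228.] 164 ztop 0.032 mid [0.4463 0.3098] size [0.0336 0.034 ]
[500. 261.] 1198 ztop 0.094 mid [ 0.3496 -0.6521] size [0.1305 0.0239]
[ 11. 276.] 1236 ztop 0.142 mid [0.3246 0.662 ] size [0.1448 0.015 ]
[124. 250.] 313 ztop 0.041 mid [0.3889 0.3888] size [0.0441 0.0409]
[264. 369.] 1397 ztop 0.201 mid [ 0.0888 -0.0074] size [0.0164 0.0451]
```

View pics/crop1.png

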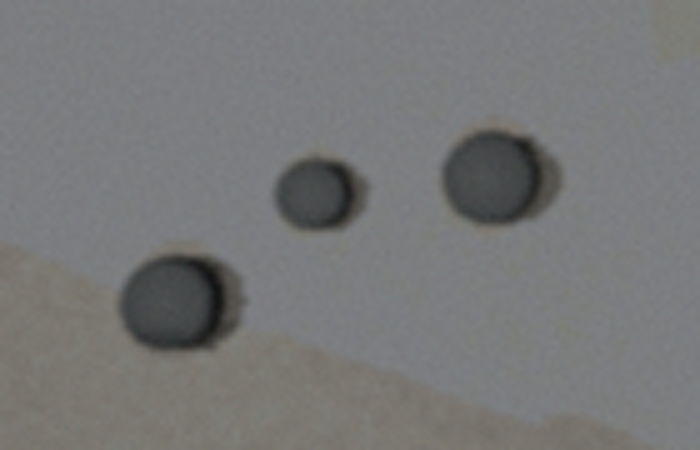

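View pics/crop2.png

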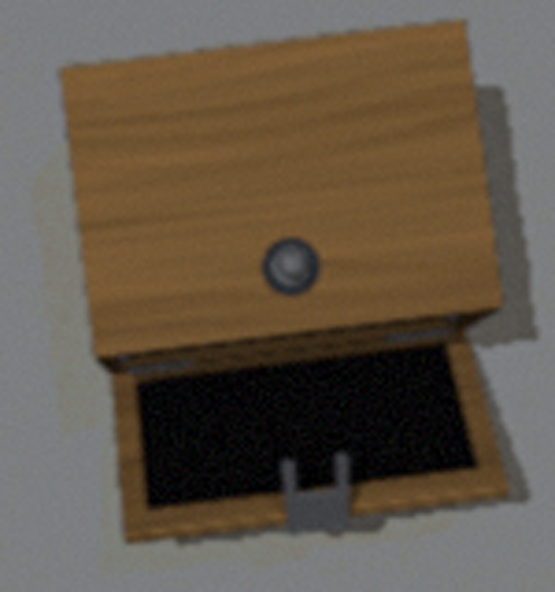

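Of the three, (153,229) is about 40 mm across and about 30 mm high, and the others are larger at about 50 and 41 mm, so (153,229) is the cap. Next: locker yaw, stud position and flap edge.

```bash
python3 - <<'E'
from h import *
P=np.load('/tmp/Ptop.npy')
reg=np.zeros(P.shape[:2],bool);reg[80:240,205:355]=1
q=P[reg&(P[...,2]>.17)&(P[...,2]<.19)]
r=cv2.minAreaRect(q[:,:2].astype(np.float32));print('top rect',r);print(cv2.boxPoints(r))
z=P[reg&(P[...,2]>.192)&(P[...,2]<.215)];print('stud',len(z),z.mean(0),z.max(0),np.ptp(z,axis=0))
# ray onto plane
def ray(c,u,v,h):
    p=bot.camera_params(c);T=np.array(p['T']);d=T[:3,:3]@np.array([(u-p['cx'])/p['fx'],-(v-p['cy'])/p['fy'],-1]);o=T[:3,3]
    return o+d*(h-o[2])/d[2]
im=np.load('/tmp/top0.npz')['im'];
print('stud top ray', ray('top',284,156.7,.2))
print('stud side ray', ray('side',256,207.5,.2))
# caps by side depth
S=np.load('/tmp/Pside.npy')
m=((S[...,2]>0.02)&(S[...,2]<.05)).astype(np.uint8);m[:90]=0;m[160:]=0
n,l,s,cen=cv2.connectedComponentsWithStats(m)
for i in range(1,n):
    if s[i,4]>30:
        a=S[l==i];print(cen[i],s[i,4],a.mean(0).round(4),np.percentile(a[:,2],95))
q=P[220:236,145:162].reshape(-1,3);q=q[q[:,2]>.022];print('cap top',q.mean(0),np.ptp(q,axis=0))
# flap: points in front of locker
f=P[reg&(P[...,2]>.03)&(P[...,2]<.165)];print(np.percentile(f,[1,50,99],axis=0))
for v,u in [(217,290),(222,290),(225,255),(222,325),(227,245),(218,335),(212,290)]: print((u,v),P[v,u].round(4))
o=bot.get_obs();print(R.from_quat(o['tool_rot']).as_matrix().round(3))
E
```

```text
top rect ((0.6373418569564819, -0.053652629256248474), (0.2929341495037079, 0.28019624948501587), 6.4613213539123535)
[[ 0.47603953  0.0690733 ]
 [ 0.50757074 -0.20934315]
 [ 0.7986442  -0.17637855]
 [ 0.767113    0.10203789]]
stud 53 [ 0.62774606 -0.05455196  0.20258453] [ 0.63690133 -0.04479262  0.20717305] [0.01764089 0.01969739 0.0103941 ]
stud top ray [ 0.62526877 -0.05455483  0.2       ]
stud side ray [ 0.63830241 -0.05510399  0.2       ]
[33.18656716 97.81343284] 134 [-0.2113 -0.4933  0.0348] 0.04815556141504574
[318.68181818 101.62987013] 154 [0.3933 0.3877 0.033 ] 0.038590239891332444
[  8.6056338  109.27464789] 142 [-0.2163 -0.5876  0.0346] 0.04786932668429502
[311.04705882 124.28235294] 85 [0.4513 0.3107 0.0263] 0.03127578821278707
[ 18.00699301 148.        ] 143 [-0.05   -0.6182  0.0352] 0.048781653897840484
[290.28915663 139.39156627] 166 [0.461  0.2091 0.0339] 0.039309881512772815
cap top [0.44815485 0.30512697 0.04495396] [0.05165776 0.32668754 1.32512973]
[[ 0.44749833 -0.20272895  0.03137942]
 [ 0.51063035 -0.06873365  0.08121968]
 [ 0.58257812  0.06818409  0.14673112]]
(290, 217) [ 0.4764 -0.0732  0.1073]
(290, 222) [ 0.4636 -0.0713  0.1346]
(255, 225) [0.4563 0.0195 0.1149]
(325, 222) [ 0.4607 -0.18    0.0013]
(245, 227) [0.4514 0.0457 0.1178]
(335, 218) [ 0.4727 -0.1903  0.1194]
(290, 212) [ 0.4897 -0.0737  0.1022]
[[-0.001 -0.918  0.396]
 [-0.001  0.396  0.918]
 [-1.    -0.    -0.002]]
```

```bash
cat >> h.py <<'E'
XL=np.array([np.cos(np.radians(6.46)),np.sin(np.radians(6.46)),0])
HINGE=np.array([.584,-.0597,.02]);STUD=np.array([.6285,-.0546,.18]);CAP=np.array([.447,.310,0])
def rel(target,zang=None,pose=None):
    "shift (units) and turn about tool x (units) to TCP target, jaw axis at zang deg, tool straight down"
    o=bot.get_obs();M=R.from_quat(o['tool_rot'])
    t=M.inv().apply(np.array(target)-o['eef_pos'])/.25
    w=np.zeros(3)
    if zang is not None:
        a=np.radians(zang);z=np.array([np.cos(a),np.sin(a),0]);x=np.array([0,0,-1.]);y=np.cross(z,x)
        w=(M.inv()*R.from_matrix(np.c_[x,y,z])).as_rotvec()/.5
    print('shift',t.round(3),'turn',w.round(3),'ft',o['ft_force'].round(1),'tcp',o['eef_pos'].round(4),'t',round(o['clock'],2),'w',round(o['grip_width'],4))
E
python3 - <<'E'
from h import *
rel(HINGE*[1,1,0]-.20*XL+[0,0,.231],96.5)
E
```

```text
shift [ 1.000e-03 -1.545e+00 -1.690e+00] turn [-1.04e+00 -3.00e-03 -1.00e-03] ft [ 0.6  0.1 -0.1] tcp [0.1976 0.4588 0.2306] t 0.15 w 0.0857
```

apply_moves --targets '[0, -0.1, -0.11, -0.2, 0, 0, 0, 0, -0.22, -0.24, -0.4, 0, 0, 0, 0, -0.33, -0.36, -0.6, 0, 0, 0, 0, -0.44, -0.48, -0.8, 0, 0, 0, 0, -0.55, -0.6, -1, 0, 0, 0, 0, -0.66, -0.72, -1, 0, 0, 0, 0, -0.77, -0.85, -1, 0, 0, 0, 0, -0.77, -0.85, -1, 0, 0, 0]'

```text
clock: 0.82
eef_pos: [0.2913, 0.182, 0.2311]
tool_rot: [0.521, -0.479, -0.52, -0.478]
ft_force: [-0.7, -0.2, -0.2]
grip_width: -0.0001
```

```bash
python3 - <<'E'
from h import *
rel(HINGE*[1,1,0]-.20*XL+[0,0,.231],96.5)
E
```

```text
shift [ 0.004 -0.286 -1.085] turn [-0.059 -0.006 -0.   ] ft [-0.7 -0.2 -0.2] tcp [0.2913 0.182  0.2311] t 0.82 w -0.0001
```

apply_moves --targets '[0, -0.04, -0.15, -0.06, 0, 0, 0, 0, -0.08, -0.3, -0.06, 0, 0, 0, 0, -0.12, -0.45, -0.06, 0, 0, 0, 0, -0.16, -0.6, -0.06, 0, 0, 0, 0, -0.2, -0.75, -0.06, 0, 0, 0, 0, -0.24, -0.88, -0.06, 0, 0, 0, 0, -0.29, -1, -0.06, 0, 0, 0, 0, -0.29, -1, -0.06, 0, 0, 0, 0, -0.29, -1, -0.06, 0, 0, 0]'

```text
clock: 1.57
eef_pos: [0.3861, -0.0553, 0.2308]
tool_rot: [-0.529, 0.469, 0.529, 0.469]
ft_force: [-1.1, 0.2, -1.0]
grip_width: 0.0002
```

```bash
python3 - <<'E'
from h import *
rel(HINGE*[1,1,0]-.20*XL+[0,0,.095],96.5)
im,d=bot.camera('side');save('s1',im)
im,d=bot.camera('wrist');save('w1',im)
E
```

```text
shift [ 0.543  0.016 -0.107] turn [ 0.012  0.001 -0.002] ft [-1.1  0.2 -1. ] tcp [ 0.3861 -0.0553  0.2308] t 1.57 w 0.0002
```

View pics/s1.png

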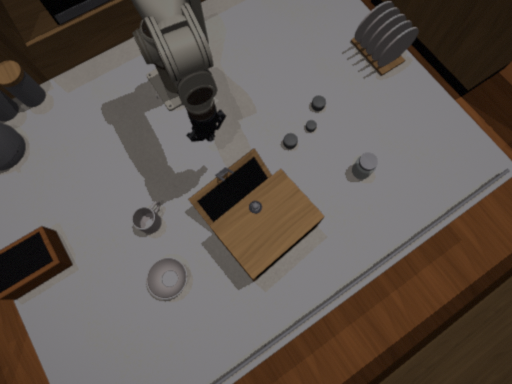

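View pics/w1.png

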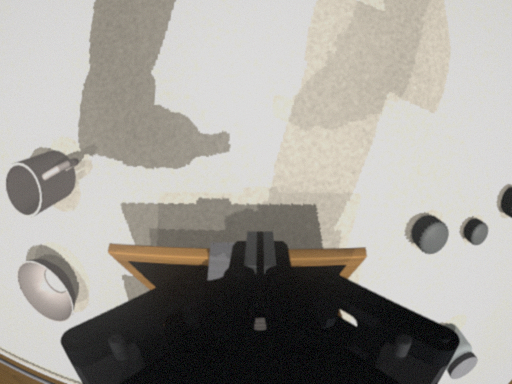

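apply_moves --targets '[0.14, 0, -0.05, 0, 0, 0, 0, 0.28, 0, -0.1, 0, 0, 0, 0, 0.42, 0.01, -0.1, 0, 0, 0, 0, 0.54, 0.01, -0.1, 0, 0, 0, 0, 0.54, 0.01, -0.1, 0, 0, 0, 0, 0.54, 0.01, -0.1, 0, 0, 0, 0]'

```text
clock: 2.17
eef_pos: [0.3849, -0.0779, 0.0957]
tool_rot: [-0.529, 0.468, 0.532, 0.467]
ft_force: [0.2, -0.4, -0.2]
grip_width: -0.0001
```

apply_moves --targets '[0, -0.05, 0, 0, 0, 0, 0, 0, -0.1, 0, 0, 0, 0, 0, 0, -0.15, 0, 0, 0, 0, 0, 0, -0.2, 0, 0, 0, 0, 0, 0, -0.24, 0, 0, 0, 0, 0, -0.02, -0.27, 0, 0, 0, 0, 0, -0.05, -0.31, 0, 0, 0, 0, 0, -0.08, -0.34, 0, 0, 0, 0, 0, -0.1, -0.37, 0, 0, 0, 0, 0, -0.13, -0.41, 0, 0, 0, 0, 0, -0.15, -0.44, 0, 0, 0, 0, 0, -0.15, -0.44, 0, 0, 0, 0, 0]'

```text
clock: 3.17
eef_pos: [0.4977, -0.0653, 0.1386]
tool_rot: [0.532, -0.467, -0.529, -0.469]
ft_force: [-2.9, -0.3, 2.2]
grip_width: 0.0
```

```bash
python3 - <<'E'
from h import *
rel(HINGE*[1,1,0]-.026*XL+[0,0,.153],96.5)
im,d=bot.camera('side');save('s2',cv2.resize(im[110:290,150:350],None,fx=3,fy=3))
E
```

```text
shift [-0.057 -0.242 -0.02 ] turn [ 0.023 -0.003  0.01 ] ft [-2.9 -0.3  2.2] tcp [ 0.4977 -0.0653  0.1386] t 3.17 w 0.0
```

View pics/s2.png

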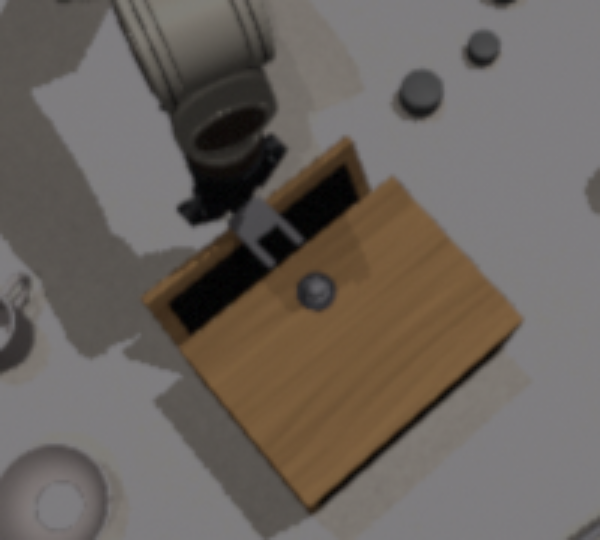

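The flap is rising with about 3 N of push. I'll keep going until it stops.

apply_moves --targets '[-0.01, -0.04, 0, 0, 0, 0, 0, -0.02, -0.08, 0, 0, 0, 0, 0, -0.04, -0.12, 0, 0, 0, 0, 0, -0.05, -0.15, 0, 0, 0, 0, 0, -0.05, -0.18, 0, 0, 0, 0, 0, -0.05, -0.2, 0, 0, 0, 0, 0, -0.05, -0.22, 0, 0, 0, 0, 0, -0.05, -0.22, 0, 0, 0, 0, 0]'

```text
clock: 3.88
eef_pos: [0.5516, -0.0589, 0.1465]
tool_rot: [0.53, -0.468, -0.53, -0.469]
ft_force: [-0.2, -0.8, 0.7]
grip_width: 0.0002
```

```bash
python3 - <<'E'
from h import *
rel(HINGE*[1,1,0]-.026*XL+[0,0,.153],96.5)
E
```

```text
shift [-0.026 -0.024 -0.018] turn [ 0.02  -0.     0.003] ft [-0.2 -0.8  0.7] tcp [ 0.5516 -0.0589  0.1465] t 3.88 w 0.0002
```

apply_moves --targets '[-0.02, -0.01, 0, 0, 0, 0, 0, -0.02, -0.02, 0, 0, 0, 0, 0, -0.02, -0.03, 0, 0, 0, 0, 0, -0.02, -0.03, 0, 0, 0, 0, 0]'

```text
clock: 4.22
eef_pos: [0.5573, -0.0583, 0.1515]
tool_rot: [-0.529, 0.469, 0.53, 0.468]
ft_force: [-4.1, -0.7, 3.1]
grip_width: -0.0001
```

```bash
python3 - <<'E'
from h import *
rel(HINGE*[1,1,0]-.026*XL+[0,0,.153],96.5)
im,d=bot.camera('side');save('s3',cv2.resize(im[110:290,150:350],None,fx=3,fy=3))
E
```

```text
shift [-0.006 -0.001 -0.018] turn [ 0.019  0.    -0.003] ft [-4.1 -0.7  3.1] tcp [ 0.5573 -0.0583  0.1515] t 4.22 w -0.0001
```

View pics/s3.png

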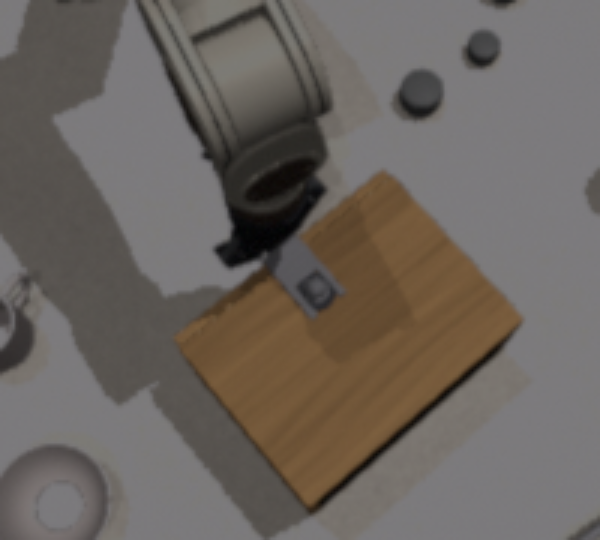

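apply_moves --targets '[0, -0.01, 0, 0, 0, 0, 0, 0, -0.02, 0, 0, 0, 0, 0, 0, -0.02, 0, 0, 0, 0, 0, 0, -0.02, 0, 0, 0, 0, 0]'

```text
clock: 4.6
eef_pos: [0.5572, -0.0583, 0.1514]
tool_rot: [-0.527, 0.471, 0.532, 0.466]
ft_force: [-18.0, -1.5, 11.6]
grip_width: -0.0003
```

apply_moves --targets '[0, 0.04, 0, 0, 0, 0, 0, 0, 0.12, 0, 0, 0, 0, 0, 0, 0.25, 0, 0, 0, 0, 0, 0, 0.4, 0, 0, 0, 0, 0, -0.1, 0.5, 0.1, 0, 0, 0, 0.2, -0.15, 0.5, 0.25, 0, 0, 0, 0.4, -0.15, 0.5, 0.4, 0.2, 0, 0, 0.6, -0.15, 0.5, 0.55, 0.4, 0, 0, 0.7, -0.15, 0.5, 0.7, 0.6, 0, 0, 0.8, -0.15, 0.5, 0.85, 0.8, 0, 0, 0.8, -0.15, 0.5, 0.95, 1, 0, 0, 0.8, -0.15, 0.5, 0.95, 1, 0, 0, 0.8]'

```text
clock: 5.6
eef_pos: [0.41, 0.1676, 0.1892]
tool_rot: [-0.398, 0.583, 0.399, 0.586]
ft_force: [1.0, -0.6, 0.2]
grip_width: 0.0682
```

```bash
python3 - <<'E'
from h import *
rel(CAP+[0,0,.19],50)
im,d=bot.camera('top');save('t4',cv2.resize(im[85:265,95:355],None,fx=3,fy=3))
P=pts('top',d)
reg=np.zeros(P.shape[:2],bool);reg[80:240,205:355]=1
q=P[reg&(P[...,2]>.172)&(P[...,2]<.19)]
r=cv2.minAreaRect(q[:,:2].astype(np.float32));print('top rect',r);print(cv2.boxPoints(r))
z=P[reg&(P[...,2]>.195)&(P[...,2]<.215)];print('stud',len(z),z.mean(0),np.ptp(z,axis=0))
E
```

```text
shift [-0.001  0.071  0.584] turn [0.648 0.009 0.001] ft [ 1.  -0.6  0.2] tcp [0.41   0.1676 0.1892] t 5.6 w 0.0682
top rect ((0.6754130125045776, -0.0493219792842865), (0.21578073501586914, 0.28030145168304443), 6.541596412658691)
[[ 0.5522585   0.07762492]
 [ 0.5841917  -0.20085159]
 [ 0.79856753 -0.17626888]
 [ 0.76663435  0.10220763]]
stud 53 [ 0.62781659 -0.05457573  0.20203654] [0.01784433 0.01960786 0.01404449]
```

View pics/t4.png

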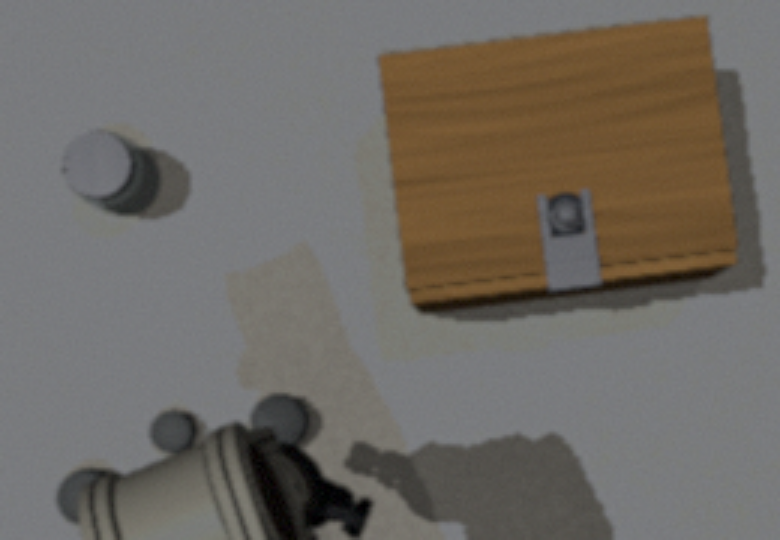

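apply_moves --targets '[0, 0.02, 0.15, 0.2, 0, 0, 0.75, 0, 0.04, 0.3, 0.4, 0, 0, 0.75, 0.05, 0.07, 0.45, 0.6, 0, 0, 0.75, 0.15, 0.07, 0.58, 0.65, 0, 0, 0.75, 0.25, 0.07, 0.58, 0.65, 0, 0, 0.75, 0.25, 0.07, 0.58, 0.65, 0, 0, 0.75, 0.25, 0.07, 0.58, 0.65, 0, 0, 0.75]'

```text
clock: 6.23
eef_pos: [0.4458, 0.3024, 0.1248]
tool_rot: [-0.298, 0.643, 0.297, 0.64]
ft_force: [0.1, -0.5, 0.5]
grip_width: 0.0644
```

```bash
python3 - <<'E'
from h import *
rel(CAP+[0,0,.005],50)
im,d=bot.camera('wrist');save('w5',im);np.savez('/tmp/w5.npz',im=im,d=d)
im,d=bot.camera('side');save('s5',cv2.resize(im[70:180,250:400],None,fx=5,fy=5))
E
```

```text
shift [0.479 0.015 0.028] turn [-0.007 -0.009 -0.002] ft [ 0.1 -0.5  0.5] tcp [0.4458 0.3024 0.1248] t 6.23 w 0.0644
```

View pics/w5.png

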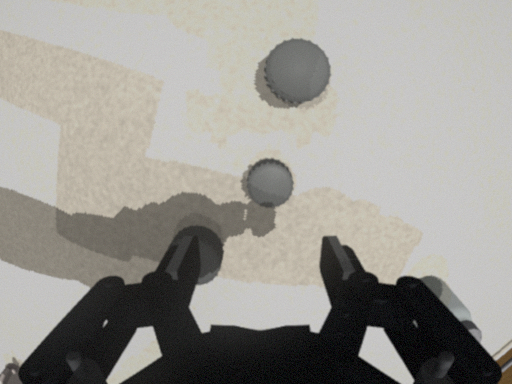

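View pics/s5.png

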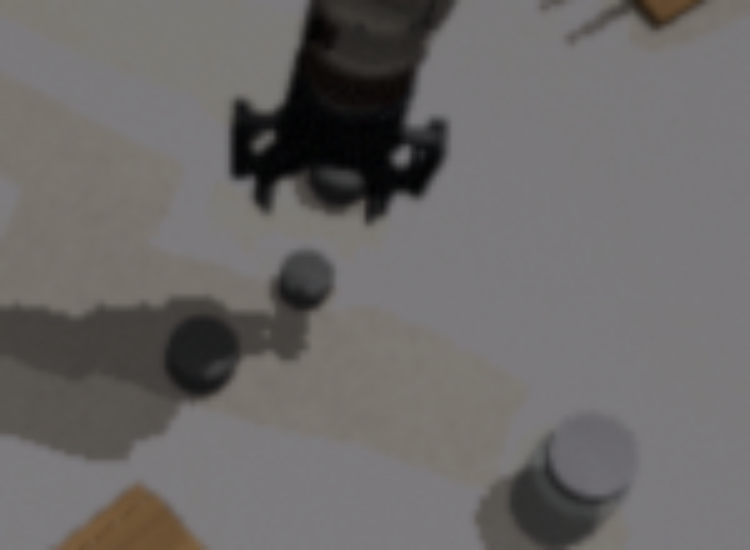

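Wrist view: the small cap is at (270,182), the larger look-alikes at (298,70) and (200,255), and the fingertips at (190,240) and (335,240). I'll locate the cap by casting its contour onto the cap-top plane.

```bash
cat >> h.py <<'E'
def wray(u,v,h,o):
    p=bot.camera_params('wrist');a=(u-p['cx']);b=(v-p['cy']);r=np.hypot(a,b);th=r/p['fx']
    c=np.array([np.sin(th)*a/r,-np.sin(th)*b/r,-np.cos(th)])
    T=np.array(p['tool_from_camera']);M=R.from_quat(o['tool_rot'])
    d=M.apply(T[:3,:3]@c);q=o['eef_pos']+M.apply(T[:3,3])
    return q+d*(h-q[2])/d[2]
E
python3 - <<'E'
from h import *
o=bot.get_obs()
z=np.load('/tmp/w5.npz');im=z['im'];g=cv2.cvtColor(im,cv2.COLOR_RGB2GRAY)
d=z['d'];print('depth at cap',d[175:188:4,262:280:6].round(3))
c=cv2.cvtColor(im,cv2.COLOR_RGB2HSV)
sub=g[150:215,235:305];save('w5c',cv2.resize(im[140:220,225:315],None,fx=6,fy=6))
m=((c[...,1]<40)&(g<135)).astype(np.uint8)
n,l,s,cen=cv2.connectedComponentsWithStats(m);i=l[182,270];print(s[i],cen[i],g[182,270],g[160,230])
for uv in [(270,182),(270,181),cen[i]]: print(wray(*uv,.028,o).round(4))
# edges at rim
for uv in [(247,182),(293,182),(270,159)]: print(uv,wray(*uv,.028,o).round(4))
# depth top points
p=bot.camera_params('wrist')
E
```

```text
depth at cap [[0.247 0.248 0.247]
 [0.248 0.248 0.248]
 [0.249 0.25  0.249]
 [0.249 0.25  0.25 ]]
[    0   158   501   226 29538] [176.88106845 274.56104002] 121 202
[0.446  0.3155 0.028 ]
[0.4453 0.3161 0.028 ]
[0.4594 0.1857 0.028 ]
(247, 182) [0.4335 0.3008 0.028 ]
(293, 182) [0.4586 0.3304 0.028 ]
(270, 159) [0.4309 0.3281 0.028 ]
```

View pics/w5c.png

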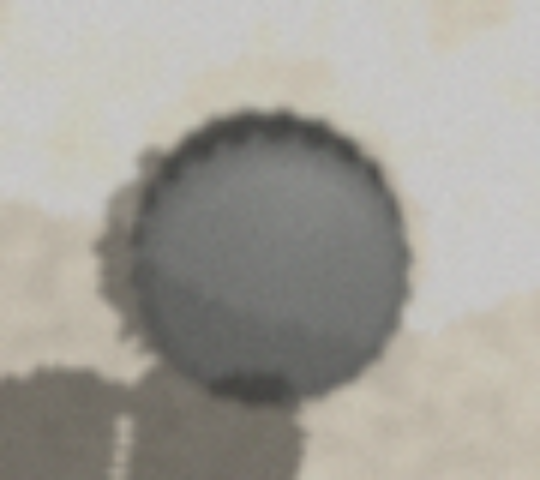

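apply_moves --targets '[0.1, 0.02, 0.03, 0, 0, 0, 0.75, 0.2, 0.02, 0.03, 0, 0, 0, 0.75, 0.3, 0.02, 0.03, 0, 0, 0, 0.75, 0.38, 0.02, 0.03, 0, 0, 0, 0.75, 0.44, 0.02, 0.03, 0, 0, 0, 0.75, 0.485, 0.02, 0.03, 0, 0, 0, 0.75, 0.485, 0.02, 0.03, 0, 0, 0, 0.75, 0.485, 0.02, 0.03, 0, 0, 0, 0.75]'

```text
clock: 7.0
eef_pos: [0.4486, 0.3125, 0.0066]
tool_rot: [-0.297, 0.641, 0.297, 0.642]
ft_force: [0.0, -0.5, 0.2]
grip_width: 0.0639
```

```bash
python3 - <<'E'
from h import *
rel(CAP+[0,0.002,.003],50)
im,d=bot.camera('wrist');save('w6',im);np.savez('/tmp/w6.npz',im=im,d=d)
E
```

```text
shift [ 0.014  0.004 -0.006] turn [-0.01   0.003  0.001] ft [ 0.  -0.5  0.2] tcp [0.4486 0.3125 0.0066] t 7.0 w 0.0639
```

View pics/w6.png

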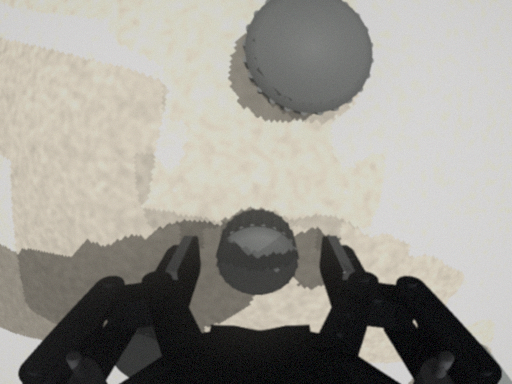

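```bash
python3 - <<'E'
from h import *
o=bot.get_obs();M=R.from_quat(o['tool_rot'])
for uv in [(258,253),(258,251),(217,251),(298,251),(258,294)]:
    q=wray(*uv,.028,o);print(uv,q.round(4),'in tool mm',(M.inv().apply(q-o['eef_pos'])*1000).round(1))
E
```

```text
(258, 253) [0.4418 0.318  0.028 ] in tool mm [-20.9   8.7  -0.9]
(258, 251) [0.441  0.3187 0.028 ] in tool mm [-20.9   9.8  -0.9]
(217, 251) [0.4289 0.3041 0.028 ] in tool mm [-21.    9.6 -19.9]
(298, 251) [0.4531 0.3326 0.028 ] in tool mm [-20.9   9.6  17.6]
(258, 294) [0.4599 0.3026 0.028 ] in tool mm [-20.9 -15.1  -1. ]
```

apply_moves --targets '[0.005, 0.008, 0, 0, 0, 0, 0.75, 0.01, 0.014, 0, 0, 0, 0, 0.75, 0.01, 0.014, 0, 0, 0, 0, 0.75, 0.01, 0.014, 0, 0, 0, 0, 0.4, 0.01, 0.014, 0, 0, 0, 0, 0.2, 0.01, 0.014, 0, 0, 0, 0, 0.2, 0.01, 0.014, 0, 0, 0, 0, 0, 0.01, 0.014, 0, 0, 0, 0, 0, 0.01, 0.014, 0, 0, 0, 0, 0, 0.01, 0.014, 0, 0, 0, 0, 0]'

```text
clock: 7.88
eef_pos: [0.4453, 0.3155, 0.0032]
tool_rot: [-0.298, 0.641, 0.298, 0.642]
ft_force: [-0.9, -0.2, 5.9]
grip_width: 0.0376
```

```bash
python3 - <<'E'
from h import *
rel(CAP+[0,0.002,.003],50)
im,d=bot.camera('wrist');save('w7',im);np.savez('/tmp/w7.npz',im=im,d=d)
E
```

```text
shift [ 0.001 -0.015 -0.006] turn [-0.007  0.002  0.   ] ft [-0.9 -0.2  5.9] tcp [0.4453 0.3155 0.0032] t 7.88 w 0.0376
```

View pics/w7.png

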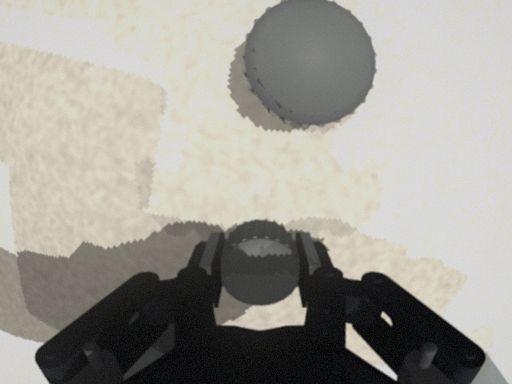

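apply_moves --targets '[-0.04, 0, 0, 0, 0, 0, 0, -0.12, 0, 0, 0, 0, 0, 0, -0.25, 0, 0, 0, 0, 0, 0, -0.4, 0, 0, 0, 0, 0, 0, -0.5, 0, 0, 0, 0, 0, 0, -0.5, 0, 0, 0, 0, 0, 0, -0.5, 0, 0, 0, 0, 0, 0]'

```text
clock: 8.52
eef_pos: [0.4461, 0.316, 0.1298]
tool_rot: [-0.297, 0.64, 0.298, 0.643]
ft_force: [-0.2, -1.3, -0.7]
grip_width: 0.0377
```

```bash
python3 - <<'E'
from h import *
rel(CAP+[0,0.002,.003],50)
im,d=bot.camera('wrist');save('w8',cv2.resize(im[190:330,170:350],None,fx=4,fy=4));np.savez('/tmp/w8.npz',im=im,d=d)
im,d=bot.camera('side');save('s8',cv2.resize(im[60:160,250:380],None,fx=6,fy=6))
im,d=bot.camera('top')
E
```

```text
shift [ 0.507 -0.013 -0.012] turn [-0.007  0.009  0.002] ft [-0.2 -1.3 -0.7] tcp [0.4461 0.316  0.1298] t 8.52 w 0.0377
```

View pics/w8.png

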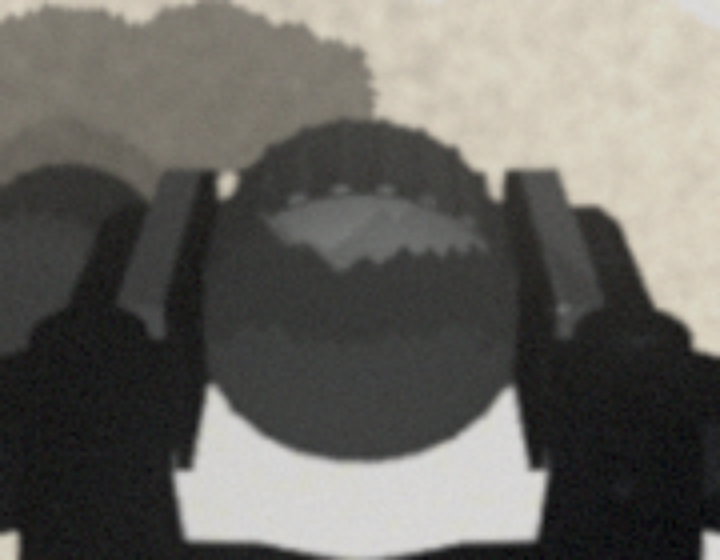

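View pics/s8.png

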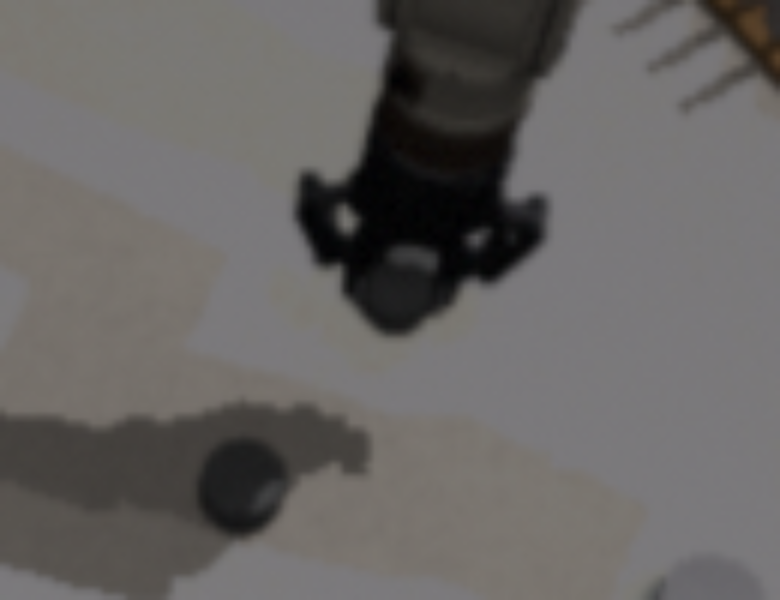

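```bash
cat >> h.py <<'E'
def cap_in_tool(o,vn,vf,ul,ur,top=.0248):
    M=R.from_quat(o['tool_rot']);h=o['eef_pos'][2]+top
    f=lambda u,v:M.inv().apply(wray(u,v,h,o)-o['eef_pos'])*1000
    um=(ul+ur)/2
    print('near',f(um,vn).round(1),'far',f(um,vf).round(1));vm=(vn+vf)/2
    print('L',f(ul,vm).round(1),'R',f(ur,vm).round(1))
E
python3 - <<'E'
from h import *
o=bot.get_obs();cap_in_tool(o,238.8,305,221.3,299.8)
z=np.load('/tmp/w8.npz');d=z['d'];p=bot.camera_params('wrist');T=np.array(p['tool_from_camera'])
v,u=np.mgrid[0:384,0:512];a=u-p['cx'];b=v-p['cy'];r=np.hypot(a,b)+1e-9;th=r/p['fx']
X=np.stack([np.tan(th)*a/r*d,-np.tan(th)*b/r*d,-d],-1)@T[:3,:3].T+T[:3,3]
np.save('/tmp/X8.npy',X)
for vv in range(215,312,5): print(vv,(X[vv,260]*1000).round(1))
print([ (uu,(X[275,uu]*1000).round(1)) for uu in range(205,320,6)])
E
```

```text
near [-24.8  18.    0.3] far [-24.8 -19.1   0.3]
L [-24.7   0.5 -17.9] R [-24.9   0.5  18.5]
215 [131.4 -33.4   0. ]
220 [-0.4 16.6  0. ]
225 [-4.4 15.6  0. ]
230 [-11.7  16.2   0. ]
235 [-18.2  16.6   0. ]
240 [-20.4  15.2   0. ]
245 [-22.   13.5   0. ]
250 [-23.   11.4   0. ]
255 [-24.6   9.7   0. ]
260 [-24.3   6.9   0. ]
265 [-22.6   3.2   0. ]
270 [-22.5   0.4   0. ]
275 [-23.7  -1.7   0. ]
280 [-23.6  -4.6   0. ]
285 [-23.2  -7.8   0. ]
290 [-24.1 -10.2   0. ]
295 [-24.1 -13.3   0. ]
300 [-23.8 -16.7   0. ]
305 [ 131.4 -146.4    0. ]
310 [ 131.2 -154.     0. ]
[(205, array([-46.5,  12.9, -21. ])), (211, array([-37.2,   6.8, -20.5])), (217, array([-32.1,   3.5, -18.8])), (223, array([-22.7,  -2.6, -17.5])), (229, array([-23.9,  -1.7, -14.5])), (235, array([-23.1,  -2.2, -11.7])), (241, array([-22.9,  -2.3,  -8.9])), (247, array([-23.9,  -1.6,  -6. ])), (253, array([-23.8,  -1.6,  -3.2])), (259, array([-24.6,  -1.1,  -0.4])), (265, array([-22.8,  -2.3,   2.4])), (271, array([-23.3,  -2. ,   5.2])), (277, array([-23.8,  -1.7,   8. ])), (283, array([-23. ,  -2.3,  10.9])), (289, array([-24.2,  -1.5,  13.6])), (295, array([-22.1,  -3. ,  16.7])), (301, array([-28.1,   0.9,  18.6])), (307, array([-38.1,   7.5,  19.5])), (313, array([-44.9,  11.9,  20.6])), (319, array([-45.6,  12.3,  22.8]))]
```

apply_moves --targets '[-0.14, 0, 0, 0, 0, 0, 0, -0.28, 0, 0, 0, 0, 0, 0, -0.42, 0, 0, 0, 0, 0, 0, -0.45, -0.12, -0.05, 0, 0, 0, 0, -0.45, -0.24, -0.1, 0, 0, 0, 0, -0.45, -0.36, -0.15, 0, 0, 0, 0, -0.45, -0.48, -0.2, 0, 0, 0, 0, -0.45, -0.6, -0.25, 0, 0, 0, 0, -0.45, -0.72, -0.29, 0, 0, 0, 0, -0.45, -0.85, -0.33, 0, 0, 0, 0, -0.45, -0.85, -0.33, 0, 0, 0, 0]'

```text
clock: 9.58
eef_pos: [0.5557, 0.1098, 0.2375]
tool_rot: [-0.296, 0.644, 0.295, 0.641]
ft_force: [0.1, 0.7, -0.9]
grip_width: 0.0374
```

apply_moves --targets '[0, -0.12, -0.05, 0, 0, 0, 0, 0, -0.24, -0.1, 0, 0, 0, 0, 0, -0.36, -0.15, 0, 0, 0, 0, 0, -0.48, -0.2, 0, 0, 0, 0, 0, -0.6, -0.25, 0, 0, 0, 0, 0, -0.72, -0.3, 0, 0, 0, 0, 0, -0.85, -0.33, 0, 0, 0, 0, 0, -0.85, -0.33, 0, 0, 0, 0, 0, -0.85, -0.33, 0, 0, 0, 0]'

```text
clock: 10.33
eef_pos: [0.6626, -0.0866, 0.2364]
tool_rot: [-0.296, 0.643, 0.298, 0.64]
ft_force: [0.3, 0.1, 0.3]
grip_width: 0.0373
```

```bash
python3 - <<'E'
from h import *
rel(STUD+[0,0,.06],50)
im,d=bot.camera('wrist');save('w9',im);np.savez('/tmp/w9.npz',im=im,d=d)
im,d=bot.camera('side');save('s9',cv2.resize(im[110:290,150:350],None,fx=3,fy=3))
E
```

```text
shift [-0.014  0.187  0.009] turn [-0.013 -0.006 -0.01 ] ft [0.3 0.1 0.3] tcp [ 0.6626 -0.0866  0.2364] t 10.33 w 0.0373
```

View pics/w9.png

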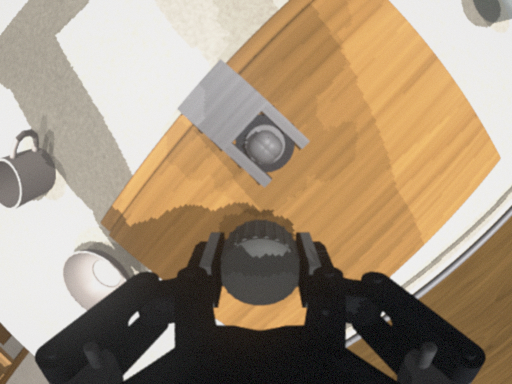

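View pics/s9.png

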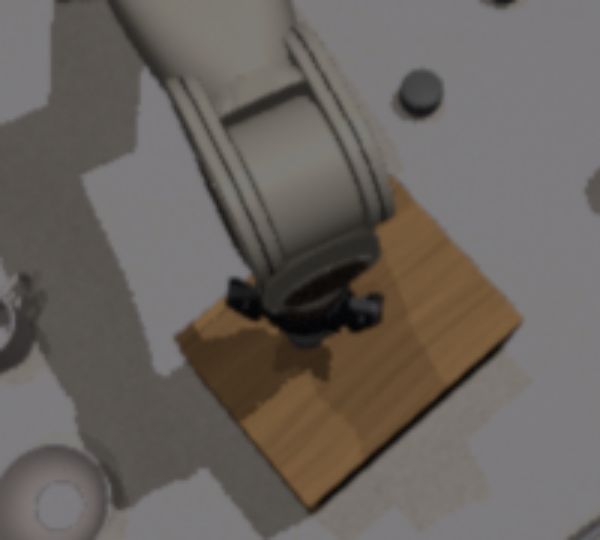

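Wrist view: the flap is shut, the fork straddles the stud, the stud head is at (265,146) and the cap is in the pads at (260,262). I'll crop in on the stud for accuracy.

```bash
python3 - <<'E'
from h import *
z=np.load('/tmp/w9.npz');im=z['im'];save('w9c',cv2.resize(im[105:185,225:315],None,fx=7,fy=7,interpolation=cv2.INTER_CUBIC))
o=bot.get_obs();M=R.from_quat(o['tool_rot'])
for uv,h in [((265,146),.199),((265,146),.195),((265,146),.2046)]:
    q=wray(*uv,h,o);print(q.round(4),(M.inv().apply(q-o['eef_pos'])*1000).round(1))
E
```

```text
[ 0.6268 -0.0506  0.199 ] [39.4 48.8  3.1]
[ 0.6272 -0.0509  0.195 ] [43.4 48.2  3.2]
[ 0.6261 -0.0501  0.2046] [33.8 49.6  3. ]
```

View pics/w9c.png

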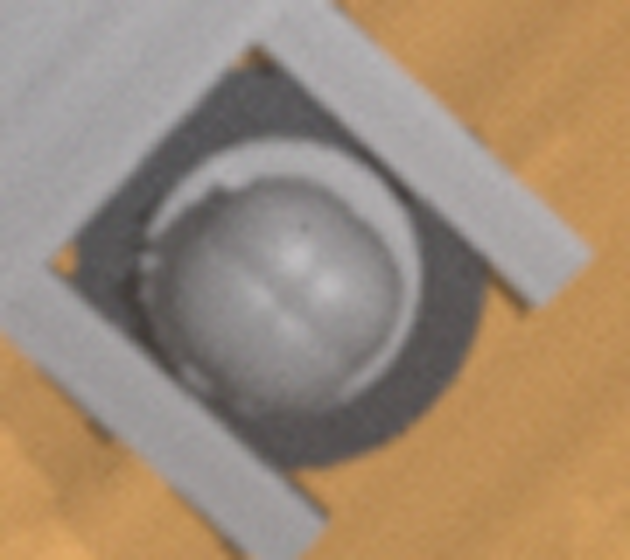

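apply_moves --targets '[0.04, 0.03, 0.006, 0, 0, 0, 0, 0.07, 0.06, 0.012, 0, 0, 0, 0, 0.07, 0.06, 0.012, 0, 0, 0, 0, 0.07, 0.06, 0.012, 0, 0, 0, 0]'

```text
clock: 10.77
eef_pos: [0.6526, -0.0715, 0.2226]
tool_rot: [-0.298, 0.641, 0.299, 0.641]
ft_force: [-0.5, -0.8, -0.1]
grip_width: 0.0378
```

```bash
python3 - <<'E'
from h import *
o=bot.get_obs();print(o['eef_pos'])
im,d=bot.camera('wrist');np.savez('/tmp/w10.npz',im=im,d=d);save('w10',cv2.resize(im[130:320,200:330],None,fx=4,fy=3.15)[:600]);save('w10c',cv2.resize(im[135:235,215:315],None,fx=6,fy=6,interpolation=cv2.INTER_CUBIC));save('w10d',cv2.resize(im[220:320,205:315],None,fx=6,fy=6,interpolation=cv2.INTER_CUBIC))
E
```

```text
[ 0.65256634 -0.07150766  0.22262172]
```

View pics/w10c.png

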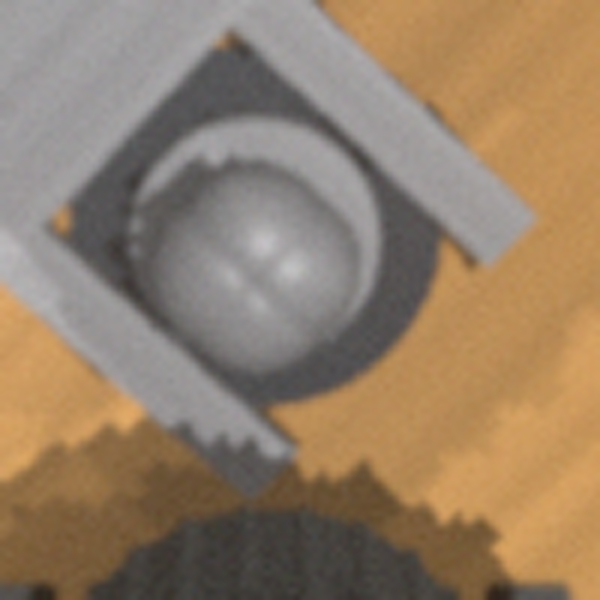

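View pics/w10d.png

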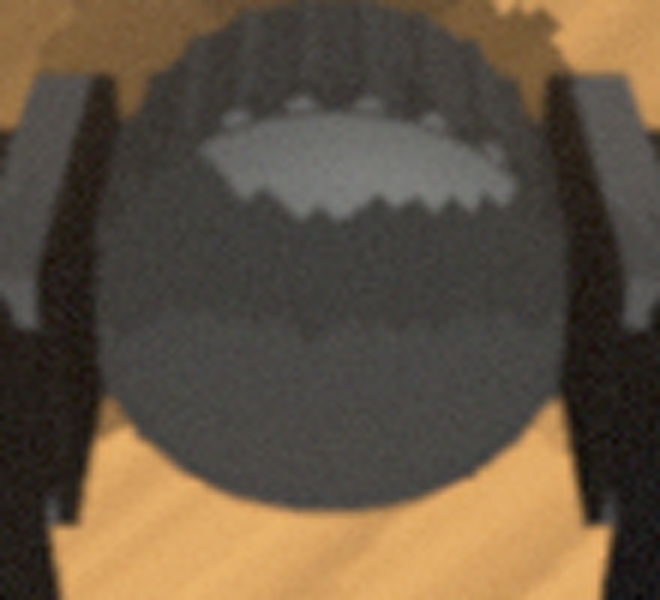

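```bash
python3 - <<'E'
from h import *
o=bot.get_obs();M=R.from_quat(o['tool_rot']);print(o['eef_pos'],M.as_matrix().round(3))
f=lambda u,v,h:(M.inv().apply(wray(u,v,h,o)-o['eef_pos'])*1000).round(1)
print('head',f(256.5,179.7,.195),f(256.5,179.7,.197),'collar',f(257.7,175.8,.186))
print('collar L,R',f(215+130/6,175.8,.186),f(215+382/6,175.8,.186),'top',f(257.7,135+118/6,.186))
cap_in_tool(o,238.7,305,221.2,299.7)
print('bottom near rim',f(260,220.8,o['eef_pos'][2]-.0032))
print('head world',wray(256.5,179.7,.196,o))
E
```

```text
[ 0.65318585 -0.07200889  0.22323444] [[ 0.    -0.765  0.644]
 [-0.     0.644  0.765]
 [-1.    -0.     0.   ]]
head [28.2 30.3 -2. ] [26.2 30.9 -2. ] collar [37.2 30.4 -1.4]
collar L,R [ 37.2  30.4 -14.5] [37.2 30.4 11.6] top [37.2 43.7 -1.4]
near [-24.8  18.    0.2] far [-24.8 -19.1   0.3]
L [-24.8   0.5 -18. ] R [-24.8   0.5  18.4]
bottom near rim [ 3.2 14.7  0. ]
head world [ 0.62847102 -0.05384841  0.196     ]
```

apply_moves --targets '[0, 0.04, -0.003, 0, 0, 0, 0, 0, 0.08, -0.006, 0, 0, 0, 0, 0, 0.125, -0.008, 0, 0, 0, 0, 0, 0.125, -0.008, 0, 0, 0, 0, 0, 0.125, -0.008, 0, 0, 0, 0, 0, 0.125, -0.008, 0, 0, 0, 0]'

```text
clock: 11.32
eef_pos: [0.629, -0.0547, 0.2233]
tool_rot: [-0.298, 0.641, 0.297, 0.642]
ft_force: [0.4, -0.3, -0.5]
grip_width: 0.0374
```

```bash
python3 - <<'E'
from h import *
rel([.6279,-.0533,.208],50)
im,d=bot.camera('wrist');save('w11',im[100:330,130:390].repeat(2,0).repeat(2,1))
rel([.6279,-.0533,.208],50)
im,d=bot.camera('top');save('t11',cv2.resize(im[110:230,220:350],None,fx=5,fy=5))
rel([.6279,-.0533,.208],50)
E
```

```text
shift [0.061 0.007 0.002] turn [-0.007  0.001  0.003] ft [ 0.4 -0.3 -0.5] tcp [ 0.629  -0.0547  0.2233] t 11.32 w 0.0374
shift [0.06  0.007 0.002] turn [-0.008  0.001  0.002] ft [-0.3 -0.8 -0.9] tcp [ 0.629  -0.0549  0.223 ] t 11.37 w 0.0374
shift [0.059 0.007 0.002] turn [-0.008  0.001  0.001] ft [-0.3  0.1  0.2] tcp [ 0.6289 -0.0549  0.2227] t 11.42 w 0.0374
```

View pics/w11.png

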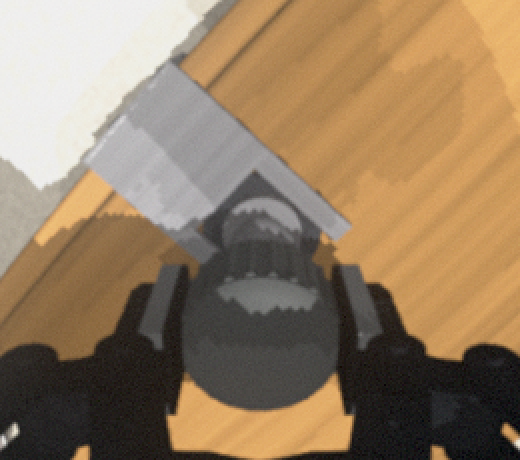

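```bash
python3 - <<'E'
from h import *
o=bot.get_obs();M=R.from_quat(o['tool_rot'])
f=lambda u,v,h:(M.inv().apply(wray(u,v,h,o)-o['eef_pos'])*1000).round(1)
print(f(261,199,.186),f(241,210,.186),f(281,210,.186))
E
```

```text
[36.7 15.4  0.7] [ 36.7   8.  -12.2] [36.7  8.  13.5]
```

apply_moves --targets '[0.02, 0.008, 0.002, 0, 0, 0, 0, 0.04, 0.008, 0.002, 0, 0, 0, 0, 0.06, 0.008, 0.002, 0, 0, 0, 0, 0.07, 0.008, 0.002, 0, 0, 0, 0, 0.07, 0.008, 0.002, 0, 0, 0, 0]'

```text
clock: 11.83
eef_pos: [0.6264, -0.0518, 0.205]
tool_rot: [-0.297, 0.641, 0.299, 0.641]
ft_force: [-1.9, 2.6, 2.8]
grip_width: 0.0371
```

apply_moves --targets '[0, 0.004, 0, 0, 0, 0, 0, 0.004, 0.006, 0, 0, 0, 0, 0, 0.004, 0.006, 0, 0, 0, 0, 0, 0.004, 0.006, 0, 0, 0, 0, 0]'

```text
clock: 12.17
eef_pos: [0.626, -0.0514, 0.2048]
tool_rot: [-0.298, 0.641, 0.298, 0.642]
ft_force: [-2.1, 2.7, 6.0]
grip_width: 0.0375
```

```bash
cat >> h.py <<'E'
def ft():
    o=bot.get_obs();M=R.from_quat(o['tool_rot']);print('ft tool',M.inv().apply(o['ft_force']).round(1),'tau',M.inv().apply(o['ft_torque']).round(2),'tcp',o['eef_pos'].round(4),o['clock'].__round__(2),o['grip_width'])
E
python3 - <<'E'
from h import *
ft()
for i in range(3):
    im,d=bot.camera('top');ft()
E
```

```text
ft tool [-6.   3.3  0.7] tau [-0.01 -0.11  0.73] tcp [ 0.626  -0.0514  0.2048] 12.17 0.037451191208814814
ft tool [-6.2  2.8  0.7] tau [ 0.03 -0.07  0.68] tcp [ 0.626  -0.0514  0.2048] 12.22 0.03706732957011533
ft tool [-5.5  2.1 -0.2] tau [-0.02 -0.05  0.72] tcp [ 0.626  -0.0514  0.2048] 12.27 0.037558000612186004
ft tool [-6.3  2.9  0.5] tau [ 0.02 -0.15  0.71] tcp [ 0.626  -0.0514  0.2048] 12.32 0.03758955835737386
```

apply_moves --targets '[0, 0.006, 0, 0, 0, 0, 0, 0.004, 0.006, 0, 0, 0, 0, 0, 0.008, 0.006, 0, 0, 0, 0, 0, 0.008, 0.006, 0, 0, 0, 0, 0]'

```text
clock: 12.65
eef_pos: [0.6257, -0.051, 0.2041]
tool_rot: [-0.298, 0.64, 0.297, 0.643]
ft_force: [-1.6, 1.6, 9.8]
grip_width: 0.0376
```

```bash
python3 - <<'E'
from h import *
ft()
E
```

```text
ft tool [-9.8  2.2  0.2] tau [-0.01  0.09  0.46] tcp [ 0.6257 -0.051   0.2041] 12.65 0.03756688244446401
```

apply_moves --targets '[0.004, 0.004, 0, 0, 0, 0, 0, 0.008, 0.006, 0, 0, 0, 0, 0, 0.012, 0.006, 0, 0, 0, 0, 0, 0.012, 0.006, 0, 0, 0, 0, 0]'

```text
clock: 12.98
eef_pos: [0.6254, -0.0507, 0.2021]
tool_rot: [-0.299, 0.64, 0.296, 0.643]
ft_force: [-1.3, 0.2, 10.5]
grip_width: 0.0376
```

```bash
python3 - <<'E'
from h import *
ft()
im,d=bot.camera('wrist');save('w12',cv2.resize(im[190:330,170:350],None,fx=4,fy=4))
E
```

```text
ft tool [-10.5   1.   -0.6] tau [0.03 0.14 0.08] tcp [ 0.6254 -0.0507  0.2021] 12.98 0.03758267058142373
```

View pics/w12.png

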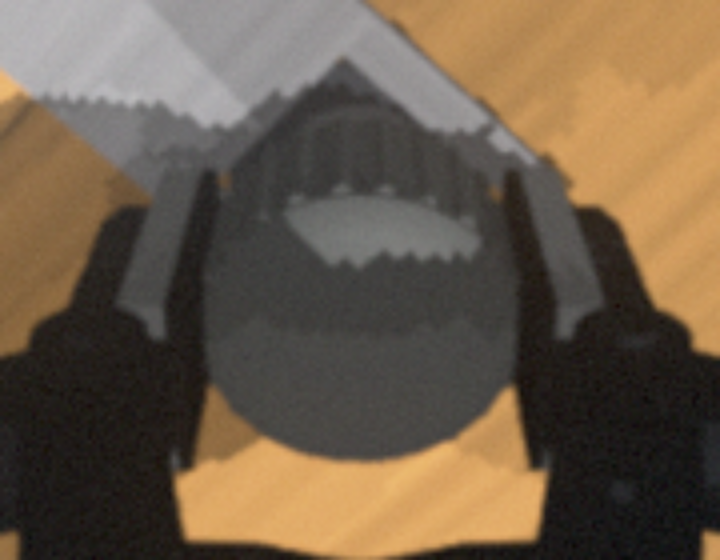

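apply_moves --targets '[0.004, 0.001, 0, 0, 0, 0, 0, 0.008, 0.002, 0, 0, 0, 0, 0, 0.012, 0.002, 0, 0, 0, 0, 0, 0.016, 0.002, 0, 0, 0, 0, 0, 0.016, 0.002, 0, 0, 0, 0, 0]'

```text
clock: 13.45
eef_pos: [0.6252, -0.0507, 0.1963]
tool_rot: [-0.299, 0.64, 0.296, 0.643]
ft_force: [2.0, -1.4, 5.0]
grip_width: 0.0375
```

```bash
python3 - <<'E'
from h import *
ft()
E
```

```text
ft tool [-5.  -2.5  0.2] tau [ 0.04 -0.18 -0.67] tcp [ 0.6252 -0.0507  0.1963] 13.45 0.0375411944428797
```

apply_moves --targets '[0.004, -0.002, 0, 0, 0, 0, 0, 0.008, -0.004, 0, 0, 0, 0, 0, 0.012, -0.004, 0, 0, 0, 0, 0, 0.016, -0.004, 0, 0, 0, 0, 0, 0.02, -0.004, 0, 0, 0, 0, 0, 0.02, -0.004, 0, 0, 0, 0, 0]'

```text
clock: 13.95
eef_pos: [0.6236, -0.0503, 0.1894]
tool_rot: [-0.297, 0.642, 0.298, 0.641]
ft_force: [2.0, -1.1, -2.4]
grip_width: 0.0371
```

```bash
python3 - <<'E'
from h import *
ft()
E
```

```text
ft tool [ 2.4 -2.2  0.5] tau [-0.   -0.12 -0.45] tcp [ 0.6236 -0.0503  0.1894] 13.95 0.037113014329072776
```

apply_moves --targets '[0.004, -0.003, 0, 0, 0, 0, 0, 0.008, -0.005, 0, 0, 0, 0, 0, 0.012, -0.005, 0, 0, 0, 0, 0, 0.012, -0.005, 0, 0, 0, 0, 0]'

```text
clock: 14.28
eef_pos: [0.6237, -0.0504, 0.1892]
tool_rot: [-0.297, 0.641, 0.298, 0.641]
ft_force: [-4.5, 1.5, 10.8]
grip_width: 0.0377
```

```bash
python3 - <<'E'
from h import *
ft()
E
```

```text
ft tool [-10.8   4.4  -1.7] tau [0.03 0.46 0.91] tcp [ 0.6237 -0.0504  0.1892] 14.28 0.03774201051889564
```

apply_moves --targets '[0.003, 0.003, 0.001, 0, 0, 0, 0, 0.006, 0.004, 0.001, 0, 0, 0, 0, 0.006, 0.004, 0.001, 0, 0, 0, 0, 0.006, 0.004, 0.001, 0, 0, 0, 0, 0.006, 0.004, 0.001, 0, 0, 0, 0, 0.006, 0.004, 0.001, 0, 0, 0, 0]'

```text
clock: 14.78
eef_pos: [0.6238, -0.0504, 0.1892]
tool_rot: [-0.298, 0.641, 0.297, 0.642]
ft_force: [-6.0, -0.4, 14.7]
grip_width: 0.0374
```

```bash
python3 - <<'E'
from h import *
ft()
o=bot.get_obs();im,d=bot.camera('wrist');save('w14',cv2.resize(im[130:330,150:370],None,fx=3,fy=3));ft()
im,d=bot.camera('side');save('s14',cv2.resize(im[110:290,150:350],None,fx=3,fy=3));ft()
im,d=bot.camera('top');P=pts('top',d)
reg=np.zeros(P.shape[:2],bool);reg[80:240,205:355]=1
ft()
E
```

```text
ft tool [-14.8   4.3  -4.2] tau [0.01 0.86 0.78] tcp [ 0.6238 -0.0504  0.1892] 14.78 0.0374011669654866
ft tool [-14.7   3.3  -3.4] tau [-0.04  0.81  0.76] tcp [ 0.6238 -0.0504  0.1892] 14.83 0.03739487961714467
ft tool [-14.2   4.1  -3.6] tau [0.01 0.86 0.74] tcp [ 0.6238 -0.0504  0.1892] 14.88 0.03724378733938553
ft tool [-14.9   3.7  -3.3] tau [-0.04  0.84  0.78] tcp [ 0.6238 -0.0504  0.1892] 14.93 0.03750408406870773
```

View pics/w14.png

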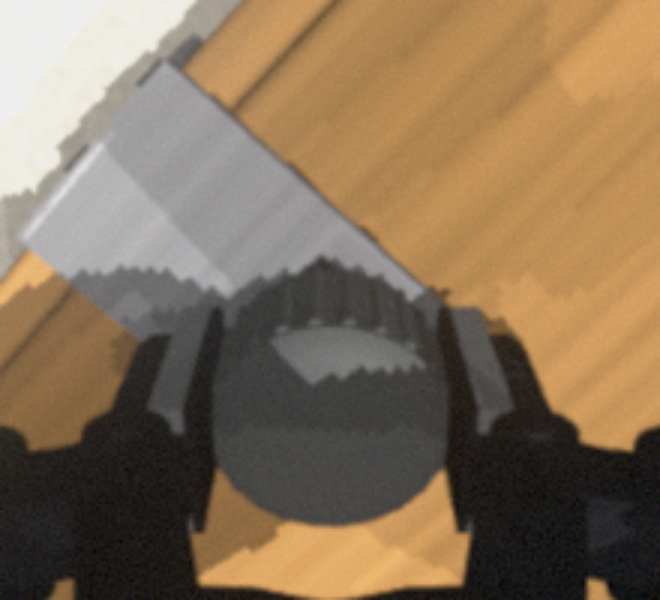

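View pics/s14.png

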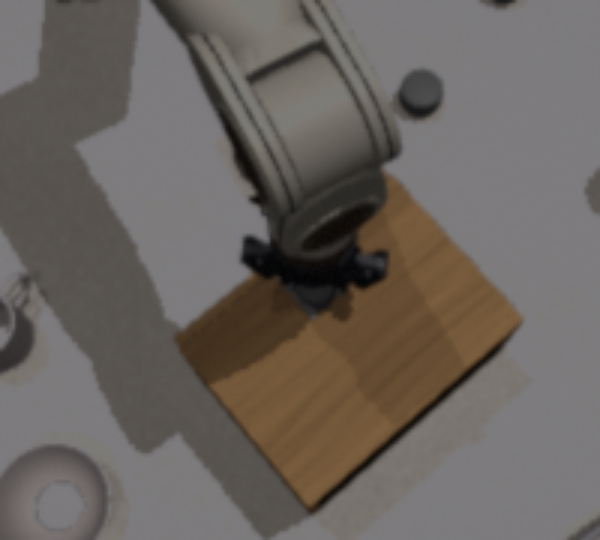

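The force trace matches a snap:
- First contact at TCP z = 0.205.
- A push of about 10 N, then a drop to a slight pull.
- A hard stop at 0.189, which puts the rim at 0.186.

It now presses steadily at about 14.7 N. In the wrist view the cap is unmoved in the pads and the hasp lies flat across the shut flap. I'm handing it in.

```bash
python3 - <<'E'
from h import *
print(bot.job_done())
E
```

```text
the job is handed in; nothing more can be done
None
```

I shut the flap, then snapped the smallest of the three dark knobs onto the stud. I handed in at about 15 s with the fingers still gripping the cap and pressing it down.

**Flap:** it reached its end stop, where the push rose to 18 N with no movement. The top view measured the shut depth as about 215 mm, and the wrist view showed the fork either side of the stud.

**Cap:**
- It met the stud's head at TCP z = 0.205 m and took about 10 N to push on.
- The force then dropped to a slight pull, and the cap stopped hard at TCP z = 0.189 m. That puts its rim at 186 mm, the height of the collar.
- The last readings showed a steady 14–15 N downwards, with the cap unmoved in the pads.

**Checks that disagreed:**
- About 5 N of sideways force remained at the end.
- The final TCP sits about 5 mm in plan from the stud position I measured with the cameras. I put this down to not knowing exactly where the cap sits in the fingers. The force trace and final height fit only a cap seated on the stud, but I could not see the centring directly.
- The top camera and the wrist camera differed by about 5 mm on where the cap stood. I went with the wrist camera.

I went nowhere near the mug, jar or bowl, but I did not measure them again at the end.

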